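# Put the garlic away and ease the keeper's lid shut

### The arm

A 6-joint arm with a two-finger parallel gripper is mounted at the origin on a cart in front of the work surface, level with it; the furniture and walls round the work are solid. World frame = base frame: x ahead of the robot, y to its left, z up, the work surface at z = 0. Lengths are in m, angles in rad, forces in N, time in s.
With the tool pointing down it reaches from about 0.35 to 0.975 m from the base axis. Payload 4.9 kg.
Tool frame: the origin (TCP) lies midway between the tips of the shut fingers; the grasp point (between the pads) lies 19 mm behind it; z points along the fingers, y is the line along which they close (so a half turn about z gives the same grasp; the last joint's range is limited). The gripper opens to 85 mm and grips with 20 to 120 N. Pads are 22 mm wide; open, the fingers measure 114 mm over their backs; the gripper's body (76 mm by 85 mm) begins 54 mm behind the grasp point. The pads swing forward as they close: fully open they stand 13 mm farther back than shut.
Start: joints at [-1.403, 0.053, 1.613, -0, 1.476, -0.119], TCP at [0.177, -0.599, 0.198] pointing down, gripper open.
Joint ranges: [-3.01, 3.01], [-1.01, 2.22], [0.06, 2.58], [-1.02, 4.17], [0.09, 2.62], [-3.14, 3.14]. Speed limits (rad/s): [2.57, 2.57, 3.14, 3.14, 3.14, 3.14].

### API

Orientations are given as a unit quaternion [w, x, y, z].
In Python, from plant import state, grab_frame, job_done, cut_out, place_of gives the robot as it stands.
- The arm moves only by the tool jog_arm, never from a script. Its argument "motion" is text: rows parted by semicolons, each of 7 numbers parted by spaces: the opening in per cent of the stroke, from 0 (shut) to 100 (fully open), then the shift along the tool's x, y, z as a fraction of full scale, then the turn, a rotation vector about the tool's x, y, z as a fraction of full scale. A call has exactly 5 rows; each row is the pose to reach, as a shift and turn from the pose commanded when the call began, along the tool's axes at that moment; what a row does not reach only later rows make up. Full scale, the value 1, is 50 cm for a shift and 1.5 rad for a turn. A row lasts 1/8 s, in which the tool goes at most 62.5 mm and 10.7 degrees, less where a joint would pass 70% of its speed; a pose out of reach is approached as far as the arm can. A call with a number of a shift or a turn outside -1 to 1 is refused whole. A call with a gripper value outside its range is refused whole. The fingers move at their own pace and stop on an object; the grip force is fixed at half the most. Time passes only in rows, so rows that repeat a pose let the fingers close, or fill a call up. It gives the time, the measured TCP pose, the force, the opening and the grip force at its end, in the units of the state.
- state(): the state, without advancing time (a new reading comes with each control period).
- grab_frame(name): name is "scene" or "top" or "wrist"; returns a dict with "color" (400x640x3 uint8, red, green, blue), "range_z" (400x640 float32, m along the optical axis (not along the pixel's ray), 0 where there is no reading), "intrinsics" (3x3 intrinsics, pixels), "world_from_camera" (4x4, takes a point from camera to world coordinates). Camera axes: x right, y up, looking along -z (the intrinsics and any distortion apply to the point x, -y, -z); pixel columns grow to the right and rows downward; lengths in m; the calibration is good to about 2 mm. A picture is of the moment at which its call begins.
- job_done(): hands the job in; it is judged then, once.
Trained networks look in the newest picture that a camera, given by its name, has taken for a name from the list of things; names that differ only in an ending like _2 or _b are one class to them, and where a whole thing is asked for, a point or a joint stands for the part that bears it (a point fixed in the world has none). Each returns a list of dicts, best first, with "p" (0 to 1); they miss things now and then, are a little off and sometimes report something else, mostly with a low value. They report only what shows in the picture. A call takes as long as a camera call.
- cut_out(camera, thing): "pixels" (400x640 bool, what is visible of it).
- place_of(camera, thing): "at" ([x, y, z] in m, in world coordinates, good to about 4 mm: a listed point, or the origin of a listed thing).
The state is a dict: "time": time; "joint_pos": joint angles; "joint_vel": joint speeds; "joint_efforts": joint torques, N m; "tool_pos": TCP position; "tool_rot": TCP orientation; "contact_force": force on the tool from outside, world axes, zero at the start; "ft_torque": the same for the moment, N m; "gripper_width": opening from 0.0 (shut) to 1.0 (fully open); "grasp_force": force on a finger pad.
Only numpy, scipy, OpenCV 4.12 (cv2) and the standard library are available. Lean on these libraries where they do the work, as an engineer would, in place of code of your own. Each camera call takes 0.05 s, during which the arm holds its last target. There are 200 camera calls.

### The job

Put the garlic bulb away inside the white garlic keeper whose wooden lid stands open, let go of it, and then lower the hinged lid, which has a bar handle, until it is fully shut. Keep the lid under control all the way down, since it falls by itself once it is low: do not let it drop or slam. Leave the lemon, the jam jar and the salt shaker where they stand.

Things in the scene. Friction and masses are not known exactly. Their poses are not given: they have to be found in the camera images.
- garlic: loose garlic bulb, about 60 x 57 mm across and 58 mm high, 40 g, standing on the cooktop (z = 0). Origin: centre of its underside, its z axis up. The middle is 29 mm above the origin, the widest part about 25 mm.
- keeper: garlic keeper: open white enamelled box with a row of vent holes in its front, fixed in place on the cooktop. Outside 140 mm along its own x, 130 mm along its own y, rim 50 mm high; walls 5 mm thick. Origin: centre of its underside. The lid hinges on its +x side (roughly to the robot's left), along its y axis.
- keeper_in (a point): centre of the keeper's inner floor, 8 mm above the keeper's origin; axes as the keeper's. The inside is 130 mm along x, 120 mm along y, 42 mm deep to the rim. The shut lid leaves 70 mm over the floor.
- keeper_hinge (a point): middle of the lid's hinge line, at the keeper's +x rim (70 mm along the keeper's x and 52 mm above its origin); the hinge runs along the keeper's y.
- keeper_lid (a joint): opening angle of the lid: 0 fully shut (hard stop), 1.57 upright, 1.9 open stop, leaning outwards. The friction hinge holds the lid where it is left from about 0.8 to 1.9; below about 0.7 the 0.3 kg lid falls shut of itself. The lid is a wooden shell 140 x 130 mm, 34 mm deep, that sits on the rim: the shut box is 86 mm high.
- lid_bar (a point): middle of the lid's round steel bar handle: 12 mm thick, parallel to the hinge, 88 mm free between its brackets, 30 mm clear of the lid. With the lid at angle q it lies 0.176 cos q - 0.012 sin q m from the hinge towards the keeper's -x and 0.176 sin q + 0.012 cos q above it (64 mm over the cooktop when shut). The bar can turn between the finger pads. Its y axis is along the bar.
- lemon: loose yellow lemon, 78 x 55 mm and 56 mm high, a bystander. Origin: centre of its underside.
- jam_jar: loose jam jar with a red lid, 65 mm across, 97 mm high, a bystander. Origin: centre of its underside.
- salt_shaker: loose glass salt shaker with a grey top, 44 mm across, 90 mm high, a bystander. Origin: centre of its underside.

How it is judged:
On the way:
1. the garlic lies inside the keeper, let go, with the lid still open (x of garlic in the frame of keeper_in between -0.065 and 0.065 m and y of garlic in the frame of keeper_in between -0.06 and 0.06 m and z of garlic in the frame of keeper_in below 0.05 m and contact force between garlic and the fingers below 0.1 N and value of joint keeper_lid above 0.8 rad), for 0.2 s.
At the end, for the whole second after the job is handed in: The garlic lies at rest inside the keeper's walls and the lid is shut to within 0.04 rad and at rest (x of garlic in the frame of keeper_in between -0.065 and 0.065 m and y of garlic in the frame of keeper_in between -0.06 and 0.06 m and z of garlic in the frame of keeper_in below 0.05 m and linear speed of garlic below 0.05 m/s and value of joint keeper_lid below 0.04 rad and velocity of joint keeper_lid between -0.1 and 0.1 rad/s); the robot touches nothing.
It fails at once if the lid swings shut faster than 2.5 rad/s (it was dropped or slammed) (velocity of joint keeper_lid below -2.5 rad/s).
It fails at once if the lemon, jam jar or salt shaker was moved more than 30 mm (distance of any of lemon, jam_jar, salt_shaker from where it was at the start of the episode above 0.03 m).
It also fails if it takes over 56 s, if anything falls off the work surface, if the arm or the gripper's body presses on something with over 40 N, if the wrist force passes 120 N, or if a joint passes its speed limit or range.

## Working session

There is one attempt and no reset: what is moved stays moved. The work goes in short steps, Python scripts to look and compute and a tool call to move; the robot and the scene stay as the last step left them, time stands still between calls to the robot, and variables do not carry over. Pictures are saved under pics/ and viewed, at most 10 in all, crops included, and the job is handed in when it is done.

Besides the shell and the picture viewer there is one more tool, called as name(argument=value, ...), one argument or row to a line, values as JSON. jog_arm: Moves the arm, as the interface text tells. Shift numbers are shares of 50 cm and turn numbers shares of 1.5 rad, none past 1 either way. Its arguments: {"type":"object","properties":{"motion":{"type":"string"}},"required":["motion"]}

```bash
mkdir -p pics; cat > h.py <<'E'
import numpy as np, cv2
from plant import *
from scipy.spatial.transform import Rotation as R
def world(f,m):
    v,u=np.nonzero(m&(f["range_z"]>0)); z=f["range_z"][v,u]; K=f["intrinsics"]
    p=np.c_[(u-K[0,2])/K[0,0]*z,-(v-K[1,2])/K[1,1]*z,-z]
    T=f["world_from_camera"]; return p@T[:3,:3].T+T[:3,3]
E
python3 - <<'E'
from h import *
print(state())
fs={c:grab_frame(c) for c in("scene","top")}
for c in fs: cv2.imwrite(f"pics/{c}0.png",fs[c]["color"][...,::-1])
for t in("garlic","keeper","keeper_in","keeper_hinge","lid_bar","lemon","jam_jar","salt_shaker"):
  for c in fs:
    print(t,c,[(round(d["p"],2),np.round(d["at"],3)) for d in place_of(c,t)[:2]])
for t in("garlic","lid_bar","keeper"):
  for c in fs:
    for d in cut_out(c,t)[:1]:
      p=world(fs[c],d["pixels"]); print(t,c,d["p"],len(p),np.round(np.percentile(p,[2,50,98],axis=0),3).tolist())
E
```

```text
{'time': 0.0, 'joint_pos': array([-1.40300690e+00,  5.33706857e-02,  1.61434015e+00,  7.24340891e-06,
        1.47601153e+00, -1.19001241e-01]), 'joint_vel': array([-1.23443196e-03, -6.02557510e-05,  1.01064026e-03, -4.07459366e-05,
        1.41430781e-03,  3.38103206e-03]), 'joint_efforts': array([-8.93162123e-04, -3.93686235e+01, -3.70179391e+01, -2.49434142e-04,
        6.94626564e-03, -7.35982326e-06]), 'tool_pos': array([ 0.17667849, -0.59876101,  0.19672697]), 'tool_rot': array([-1.06462801e-03,  9.89735982e-01,  1.42903994e-01, -2.23696341e-05]), 'contact_force': array([ 0.17445027, -0.43867936,  0.02232027]), 'ft_torque': array([-0.02990509,  0.00166909,  0.02117233]), 'grasp_force': 0.0, 'gripper_width': 1.0020181706794582}
garlic scene [(0.71, array([ 0.476, -0.285, -0.   ]))]
garlic top []
keeper scene [(0.64, array([0.537, 0.361, 0.002])), (0.6, array([ 0.468,  0.111, -0.002]))]
keeper top [(0.67, array([0.47 , 0.111, 0.   ]))]
keeper_in scene [(0.93, array([0.467, 0.118, 0.007]))]
keeper_in top [(0.63, array([0.467, 0.115, 0.011]))]
keeper_hinge scene []
keeper_hinge top
[... 158 characters left out ...]
0.74, array([ 0.424, -0.191,  0.002]))]
lemon top []
jam_jar scene [(0.61, array([0.536, 0.359, 0.005]))]
jam_jar top [(0.61, array([0.536, 0.358, 0.001]))]
salt_shaker scene []
salt_shaker top [(0.68, array([ 0.439,  0.358, -0.002]))]
garlic scene 0.64 603 [[0.456, -0.313, -0.001], [0.481, -0.293, 0.036], [0.505, -0.264, 0.052]]
lid_bar scene 0.67 596 [[0.457, -0.313, -0.001], [0.482, -0.293, 0.036], [0.505, -0.264, 0.052]]
lid_bar top 0.78 1169 [[0.385, 0.171, 0.065], [0.431, 0.2, 0.179], [0.507, 0.222, 0.235]]
keeper scene 0.74 4768 [[0.398, 0.04, 0.005], [0.461, 0.181, 0.054], [0.531, 0.218, 0.232]]
keeper top 0.87 2760 [[0.386, 0.042, 0.001], [0.45, 0.142, 0.046], [0.535, 0.221, 0.234]]
```

View pics/scene0.png

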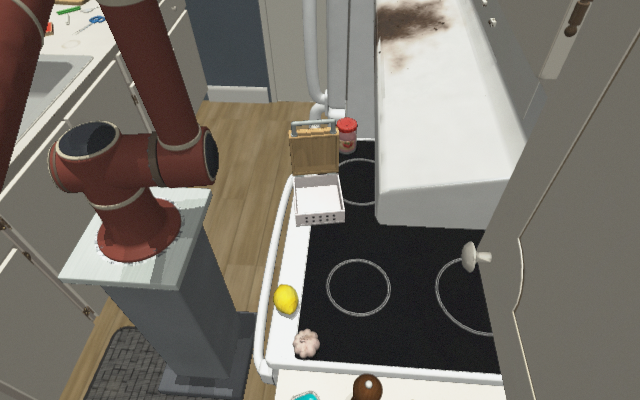

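View pics/top0.png

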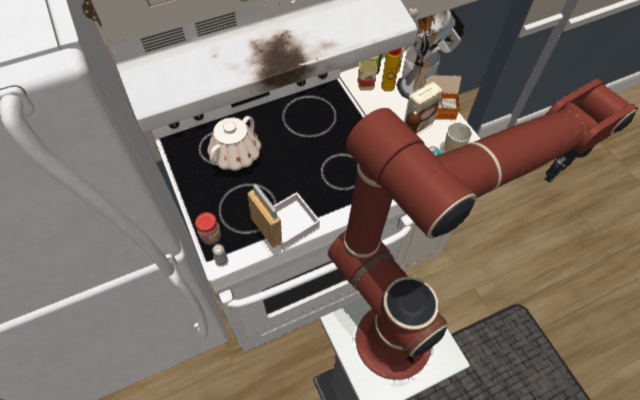

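The scene view shows the garlic at (306,343), the lemon at (286,298), and the keeper at (318,200). The lid stands upright with its bar at (313,126), and the jam jar is behind it at (347,135). The hood overhangs at x beyond about px 380. Next I'll get the keeper yaw, the bar line and the hood clearance.

```bash
python3 - <<'E'
from h import *
for c in("top","scene"):
  f=grab_frame(c)
  d=cut_out(c,"keeper")[0]; p=world(f,d["pixels"])
  r=p[(p[:,2]>.044)&(p[:,2]<.056)&(p[:,1]<.19)]
  print(c,"rim",len(r),cv2.minAreaRect((r[:,:2]*1000).astype(np.float32)))
  b=p[(p[:,2]>.215)]; 
  if len(b)>5: print("bar",len(b),b.mean(0),cv2.fitLine(b[:,:2].astype(np.float32),2,0,.01,.01).ravel(),np.ptp(b,axis=0),b[:,2].max())
  a=world(f,np.ones((400,640),bool))
  h=a[(a[:,2]>.2)&(a[:,0]>.55)&(a[:,0]<1.2)&(abs(a[:,1])<.45)]
  for z in np.arange(.2,.9,.1):
    s=h[(h[:,2]>z)&(h[:,2]<z+.1)]
    if len(s)>20: print(c,round(z,1),len(s),np.round(np.percentile(s,[1,99],axis=0),2).tolist())
f=grab_frame("scene")
m=np.zeros((400,640),bool)
hsv=cv2.cvtColor(f["color"],cv2.COLOR_RGB2HSV)
d=cut_out("scene","garlic")[0]; p=world(f,d["pixels"]); p=p[p[:,2]>.01]
print(cv2.minEnclosingCircle((p[:,:2]*1000).astype(np.float32)),p.min(0),p.max(0))
print([place_of("scene","garlic")[0]["at"] for _ in range(2)])
s=state();print(R.from_quat(s["tool_rot"][[1,2,3,0]]).as_matrix().round(3))
E
```

```text
top rim 206 ((464.45550537109375, 121.20613861083984), (134.4265594482422, 156.28546142578125), 10.116642951965332)
bar 163 [0.44887493 0.18756732 0.23170311] [0.98469603 0.17428054 0.44887492 0.18756732] [0.11374118 0.0282561  0.02424804] 0.2397357704429639
top 0.2 401 [[0.55, 0.44, 0.2], [1.03, 0.45, 0.3]]
top 0.3 498 [[0.56, 0.44, 0.3], [1.03, 0.45, 0.4]]
top 0.4 1963 [[0.56, -0.44, 0.4], [1.03, 0.45, 0.5]]
top 0.5 20713 [[0.58, -0.36, 0.5], [0.79, 0.45, 0.6]]
top 0.6 5291 [[0.58, -0.03, 0.6], [0.86, 0.45, 0.7]]
top 0.7 2289 [[0.56, 0.21, 0.7], [0.75, 0.45, 0.79]]
top 0.8 26 [[0.56, 0.45, 0.8], [0.66, 0.45, 0.81]]
scene rim 404 ((469.11602783203125, 117.81156158447266), (130.24758911132812, 149.4418182373047), 9.50616455078125)
bar 246 [0.4565249  0.18531715 0.22954221] [0.9847689  0.17386839 0.4565249  0.18531716] [0.10903941 0.02712457 0.02165596] 0.23688961250446916
scene 0.2 143 [[0.55, 0.45, 0.2], [0.61, 0.45, 0.3]]
scene 0.3 133 [[0.55, 0.45, 0.3], [0.6, 0.45, 0.4]]
scene 0.4 2906 [[0.58, -0.45, 0.46], [0.71, 0.02, 0.5]]
scene 0.5 35375 [[0.59, -0.45, 0.5], [0.73, 0.11, 0.6]]
scene 0.6 18119 [[0.7, -0.45, 0.6], [0.73, -0.07, 0.7]]
scene 0.7 8325 [[0.7, -0.44, 0.7], [0.71, -0.28, 0.75]]
((479.5865173339844, -288.0885314941406), 28.14726448059082) [ 0.45376994 -0.31615209  0.0161817 ] [ 0.50771242 -0.26035045  0.05761258]
[[0.4768, -0.2866, 0.0007], [0.4768, -0.2866, 0.0007]]
[[ 0.959  0.283 -0.   ]
 [ 0.283 -0.959 -0.   ]
 [-0.     0.    -1.   ]]
```

jog_arm(
  motion="100 0.15 -0.085 0 0 0 0.075; 100 0.25 -0.142 0 0 0 0.075; 100 0.35 -0.2 0 0 0 0.075; 100 0.45 -0.257 0 0 0 0.075; 100 0.54 -0.306 0 0 0 0.075",
)

```text
time: 2.22
tool_pos: [0.3937, -0.3748, 0.1983]
tool_rot: [0.0, 0.996, 0.087, 0.0]
contact_force: [-0.0, -0.5, 0.4]
gripper_width: 0.997
grasp_force: 0.0
```

jog_arm(
  motion="100 0.1 -0.073 0.05 0 0 0; 100 0.197 -0.144 0.1 0 0 0; 100 0.197 -0.144 0.2 0 0 0; 100 0.197 -0.144 0.25 0 0 0; 100 0.197 -0.144 0.25 0 0 0",
)

```text
time: 2.85
tool_pos: [0.4754, -0.2867, 0.0703]
tool_rot: [-0.002, 0.996, 0.087, -0.002]
contact_force: [-0.7, 0.2, -0.1]
gripper_width: 0.999
grasp_force: 0.0
```

```bash
python3 - <<'E'
from h import *
f=grab_frame("wrist"); cv2.imwrite("pics/w1.png",f["color"][...,::-1])
print(state()["tool_pos"])
for t in("garlic","lemon"): print(t,[(d["p"],d["at"]) for d in place_of("wrist",t)])
E
```

```text
[ 0.47664772 -0.28804403  0.07257575]
garlic [(0.74, [0.4792, -0.2831, -0.0007])]
lemon [(0.81, [0.425, -0.1911, -0.0007])]
```

View pics/w1.png

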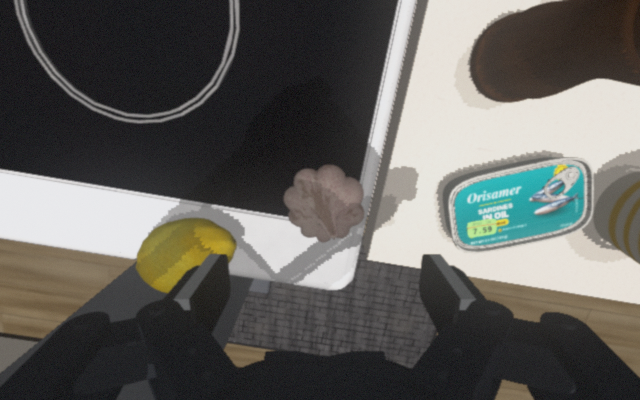

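The wrist view shows the garlic at (325,203), centred between the pads at px 190–455. The lemon at (187,255) is clear of the left finger. I'll go down and grip.

jog_arm(
  motion="100 0.003 -0.003 0.07 0 0 0; 100 0.003 -0.003 0.13 0 0 0; 100 0.003 -0.003 0.13 0 0 0; 30 0.003 -0.003 0.13 0 0 0; 30 0.003 -0.003 0.13 0 0 0",
)

```text
time: 3.62
tool_pos: [0.4797, -0.2879, 0.0104]
tool_rot: [0.001, 0.996, 0.087, 0.001]
contact_force: [0.2, -0.1, -0.3]
gripper_width: 0.604
grasp_force: 0.0
```

jog_arm(
  motion="30 0 0 0 0 0 0; 30 0 0 0 0 0 0; 30 0 0 0 0 0 0; 30 0 0 -0.03 0 0 0; 30 0 0 -0.06 0 0 0",
)

```text
time: 4.25
tool_pos: [0.4781, -0.2863, 0.0388]
tool_rot: [-0.0, 0.996, 0.087, -0.0]
contact_force: [-0.3, 0.4, 0.3]
gripper_width: 0.303
grasp_force: 0.0
```

The fingers closed to 0.30 with no grip force, so they missed the garlic. I'll look again.

```bash
python3 - <<'E'
from h import *
f=grab_frame("wrist"); g=grab_frame("scene")
cv2.imwrite("pics/w2.png",np.hstack([cv2.resize(f["color"],(480,300)),cv2.resize(g["color"][250:400,200:360],(320,300))])[...,::-1])
for c,k in(("wrist",f),("scene",g)):
  for d in place_of(c,"garlic")[:2]: print(c,d["p"],d["at"])
  for d in cut_out(c,"garlic")[:1]:
    p=world(k,d["pixels"]);print(d["p"],len(p),np.round(np.percentile(p,[2,50,98],axis=0),3).tolist())
E
```

```text
wrist 0.87 [0.4777, -0.2841, -0.0001]
scene 0.58 [0.4789, -0.2855, -0.0012]
0.55 304 [[0.456, -0.314, 0.017], [0.487, -0.301, 0.033], [0.505, -0.269, 0.04]]
```

View pics/w2.png

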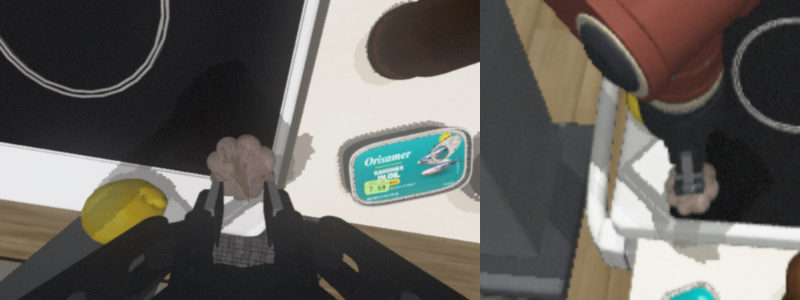

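```bash
python3 - <<'E'
from h import *
s=state(); print(s["tool_pos"],s["gripper_width"])
Rt=R.from_quat(s["tool_rot"][[1,2,3,0]]).as_matrix()
for c in("wrist","scene"):
  f=grab_frame(c); m=np.zeros((400,640),bool)
  m[:]=True
  p=(world(f,m)-s["tool_pos"])@Rt
  q=p[(abs(p[:,0])<.05)&(abs(p[:,1])<.07)&(p[:,2]>-.09)&(p[:,2]<.036)]
  for z in np.arange(-.08,.036,.01):
    t=q[(q[:,2]>=z)&(q[:,2]<z+.01)]
    if len(t)>8: print(c,round(z,2),len(t),np.round(np.percentile(t[:,:2],[3,50,97],axis=0),3).tolist())
E
```

```text
[ 0.47788311 -0.2862659   0.03755666] 0.3006325603878039
wrist -0.08 1780 [[-0.009, -0.03], [0.007, -0.011], [0.014, 0.034]]
wrist -0.07 887 [[-0.008, -0.023], [0.01, 0.015], [0.012, 0.027]]
wrist -0.06 864 [[-0.008, -0.024], [0.007, 0.014], [0.012, 0.027]]
wrist -0.05 697 [[-0.008, -0.023], [0.007, -0.011], [0.011, 0.027]]
wrist -0.04 133 [[-0.01, -0.016], [0.005, -0.011], [0.011, 0.02]]
wrist -0.03 48 [[-0.012, 0.003], [-0.01, 0.005], [-0.008, 0.008]]
wrist -0.02 625 [[-0.009, -0.004], [-0.002, 0.003], [0.006, 0.008]]
wrist -0.01 2852 [[-0.017, -0.018], [0.006, -0.001], [0.018, 0.019]]
wrist -0.0 2289 [[-0.033, -0.069], [0.013, -0.005], [0.026, 0.026]]
wrist 0.01 473 [[-0.028, -0.068], [0.023, -0.004], [0.028, 0.028]]
wrist 0.03 299 [[-0.049, -0.069], [-0.031, -0.048], [0.047, 0.037]]
scene -0.01 45 [[-0.017, -0.01], [0.014, 0.003], [0.02, 0.018]]
scene -0.0 205 [[-0.023, -0.018], [0.007, 0.011], [0.025, 0.024]]
scene 0.01 85 [[-0.025, -0.013], [0.001, 0.018], [0.027, 0.026]]
scene 0.03 64 [[-0.049, -0.066], [-0.028, -0.008], [0.044, 0.036]]
```

The wrist depth puts the fingertips about 38 mm behind the reported TCP, so the real fingers sit higher than the state implies. I'll measure this with the gripper open before going lower.

jog_arm(
  motion="100 0 0 0 0 0 0; 100 0 0 0 0 0 0; 100 0 0 0 0 0 0; 100 0 0 0 0 0 0; 100 0 0 0 0 0 0",
)

```text
time: 5.28
tool_pos: [0.4782, -0.2866, 0.038]
tool_rot: [0.0, 0.996, 0.087, -0.0]
contact_force: [-0.1, 0.9, 0.2]
gripper_width: 1.001
grasp_force: 0.0
```

```bash
cat >> h.py <<'E'
def tips():
  s=state(); Rt=R.from_quat(s["tool_rot"][[1,2,3,0]]).as_matrix()
  f=grab_frame("wrist")
  p=(world(f,np.ones((400,640),bool))-s["tool_pos"])@Rt
  print("tcp",s["tool_pos"].round(4),"w",round(s["gripper_width"],3),"cam in tool",((f["world_from_camera"][:3,3]-s["tool_pos"])@Rt).round(3), "look",(-f["world_from_camera"][:3,2]@Rt).round(2))
  for sg in(1,-1):
    h=s["gripper_width"]*.0425
    q=p[(abs(p[:,0])<.02)&(p[:,1]*sg>h-.006)&(p[:,1]*sg<h+.02)&(p[:,2]<.01+min(0,s["tool_pos"][2]-.02))]
    print(sg,np.histogram(q[:,2],np.arange(-.1,.02,.008))[0],np.round(np.percentile(q,[2,98],axis=0),3).tolist())
  return f,p
E
python3 - <<'E'
from h import *
f,p=tips(); print(f["intrinsics"][0,0])
E
```

```text
tcp [ 0.4782 -0.2866  0.038 ] w 1.001 cam in tool [ 0.071  0.002 -0.177] look [-0.28 -0.    0.96]
1 [2115  596  632  774  636  501  165    0    0    0    0    0    0    0] [[-0.008, 0.037, -0.12], [0.017, 0.062, -0.052]]
-1 [2407  635  642  772  644  495  165    0    0    0    0    0    0    0] [[-0.009, -0.062, -0.121], [0.014, -0.038, -0.053]]
322.5074039352653
```

jog_arm(
  motion="100 0 0 0.05 0 0 0; 100 0 0 0.09 0 0 0; 100 0 0 0.12 0 0 0; 100 0 0 0.136 0 0 0; 100 0 0 0.136 0 0 0",
)

```text
time: 5.95
tool_pos: [0.4779, -0.2863, -0.0307]
tool_rot: [-0.0, 0.996, 0.087, -0.0]
contact_force: [-0.0, -0.5, 0.3]
gripper_width: 1.0
grasp_force: 0.0
```

jog_arm(
  motion="30 0 0 0 0 0 0; 30 0 0 0 0 0 0; 30 0 0 0 0 0 0; 30 0 0 0 0 0 0; 30 0 0 0 0 0 0",
)

```text
time: 6.58
tool_pos: [0.4795, -0.2876, -0.0284]
tool_rot: [0.001, 0.996, 0.087, 0.001]
contact_force: [-0.1, -0.6, 6.3]
gripper_width: 0.633
grasp_force: 63.6
```

jog_arm(
  motion="30 0 0 -0.08 0 0 0; 30 0 0 -0.17 0 0 0; 30 0.015 -0.1 -0.24 0 0 0; 30 0.033 -0.215 -0.24 0 0 0; 30 0.05 -0.33 -0.24 0 0 0",
)

```text
time: 7.2
tool_pos: [0.474, -0.1183, 0.0904]
tool_rot: [0.0, 0.996, 0.087, 0.001]
contact_force: [0.0, 0.0, 0.3]
gripper_width: 0.637
grasp_force: 63.7
```

jog_arm(
  motion="30 0.018 -0.115 0 0 0 0; 30 0.035 -0.23 0 0 0 0; 30 0.051 -0.34 0 0 0 0; 30 0.064 -0.42 0 0 0 0; 30 0.07 -0.455 0 0 0 0",
)

```text
time: 7.82
tool_pos: [0.4684, 0.1121, 0.0895]
tool_rot: [0.0, 0.996, 0.088, -0.0]
contact_force: [-0.5, -0.6, 0.1]
gripper_width: 0.643
grasp_force: 63.6
```

```bash
python3 - <<'E'
from h import *
f,p=tips(); g=grab_frame("scene")
cv2.imwrite("pics/w3.png",np.hstack([cv2.resize(f["color"],(480,300)),cv2.resize(g["color"][100:250,240:400],(320,300))])[...,::-1])
for c in("wrist","scene"):
  for t in("keeper_in","garlic"):
    for d in place_of(c,t)[:1]: print(c,t,d["p"],d["at"])
s=state();print(s["tool_pos"],s["gripper_width"],s["grasp_force"])
E
```

```text
tcp [0.4684 0.1121 0.0895] w 0.643 cam in tool [ 0.071  0.002 -0.177] look [-0.28 -0.    0.96]
1 [ 626 1486  439  661 1184  688  244   35    0    0    0    0    0    0] [[-0.008, 0.022, -0.126], [0.018, 0.047, -0.049]]
-1 [1769 1820  500  659  677  564  240   42    0    0    0    0    0    0] [[-0.01, -0.047, -0.121], [0.018, -0.022, -0.049]]
wrist garlic 0.72 [0.4702, 0.1134, 0.1186]
scene keeper_in 0.58 [0.4668, 0.1139, 0.0094]
scene garlic 0.61 [0.4678, 0.1141, 0.1158]
[0.46936286 0.10917158 0.08986634] 0.6383999080171268 63.65083560347557
```

View pics/w3.png

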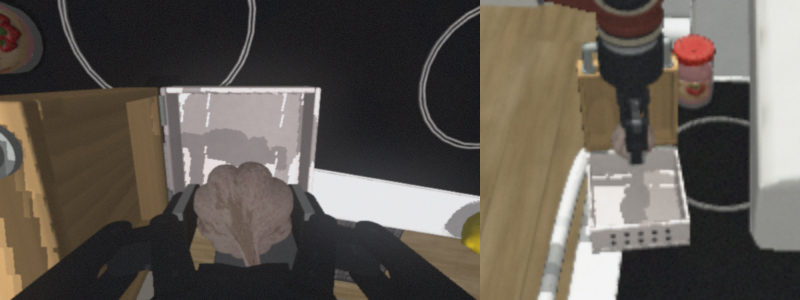

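The garlic is held over the box, clear of the lid at the left of the wrist view. I'll lower it and release.

jog_arm(
  motion="30 0 0.008 0.06 0 0 0; 30 0 0.008 0.12 0 0 0; 30 0 0.008 0.17 0 0 0; 30 0 0.008 0.2 0 0 0; 30 0 0.008 0.212 0 0 0",
)

```text
time: 8.75
tool_pos: [0.4697, 0.1057, -0.0167]
tool_rot: [0.0, 0.996, 0.086, -0.001]
contact_force: [0.1, -0.1, -1.4]
gripper_width: 0.638
grasp_force: 63.7
```

jog_arm(
  motion="30 0 0 0 0 0 0; 85 0 0 0 0 0 0; 85 0 0 0 0 0 0; 85 0 0 0 0 0 0; 85 0 0 0 0 0 0",
)

```text
time: 9.38
tool_pos: [0.4701, 0.1065, -0.0158]
tool_rot: [0.0, 0.996, 0.087, 0.0]
contact_force: [-0.1, 0.4, 0.6]
gripper_width: 0.852
grasp_force: 0.0
```

jog_arm(
  motion="85 0 0 -0.02 0 0 0; 85 0 0 -0.08 0 0 0; 85 0 0 -0.2 0 0 0; 85 0 0.1 -0.32 0 0 0; 85 0 0.14 -0.44 0 0 0",
)

```text
time: 10.0
tool_pos: [0.4805, 0.0424, 0.1916]
tool_rot: [0.0, 0.996, 0.087, -0.0]
contact_force: [1.1, -0.7, -0.1]
gripper_width: 0.852
grasp_force: 0.0
```

```bash
python3 - <<'E'
from h import *
s=state();print(s["tool_pos"],s["gripper_width"],s["grasp_force"])
fs={c:grab_frame(c) for c in("wrist","scene","top")}; g=fs["scene"];f=fs["wrist"]
cv2.imwrite("pics/w4.png",np.hstack([cv2.resize(f["color"],(480,300)),cv2.resize(g["color"][100:250,240:400],(320,300))])[...,::-1])
for c in fs:
  for t in("keeper_in","garlic","lid_bar","keeper_hinge"):
    for d in place_of(c,t)[:1]: print(c,t,d["p"],d["at"])
  p=world(fs[c],np.ones((400,640),bool)); c0=np.array([.469,.114]); ex=np.array([-.174,.985]); ey=np.array([-.985,-.174])
  k=np.c_[(p[:,:2]-c0)@ex,(p[:,:2]-c0)@ey,p[:,2]]
  b=k[(k[:,0]>.05)&(k[:,0]<.12)&(abs(k[:,1])<.04)&(k[:,2]>.205)&(k[:,2]<.25)]
  if len(b)>10: print(c,"bar k",len(b),np.percentile(b,[3,50,97],axis=0).round(3).tolist())
E
```

```text
[0.48050892 0.0424294  0.19156724] 0.8517541057383109 0.0
wrist keeper_in 0.23 [0.5329, 0.3604, -0.0017]
wrist garlic 0.76 [0.4692, 0.1058, 0.0071]
wrist lid_bar 0.6 [0.4588, 0.1859, 0.2289]
wrist keeper_hinge 0.56 [0.4551, 0.1809, 0.0519]
wrist bar k 4249 [[0.067, -0.034, 0.226], [0.069, 0.006, 0.232], [0.075, 0.038, 0.236]]
scene keeper_in 0.71 [0.4664, 0.1179, 0.0108]
scene garlic 0.53 [0.469, 0.1081, 0.007]
scene lid_bar 0.78 [0.4566, 0.1859, 0.2295]
scene keeper_hinge 0.84 [0.4578, 0.1854, 0.0506]
scene bar k 48 [[0.068, -0.017, 0.224], [0.072, 0.029, 0.231], [0.076, 0.039, 0.235]]
top keeper_in 0.6 [0.4667, 0.1148, 0.0082]
top garlic 0.56 [0.4685, 0.1023, 0.0076]
top lid_bar 0.77 [0.4529, 0.1929, 0.2284]
top keeper_hinge 0.62 [0.4562, 0.1842, 0.0517]
top bar k 107 [[0.069, -0.037, 0.227], [0.076, 0.001, 0.234], [0.081, 0.037, 0.238]]
```

View pics/w4.png

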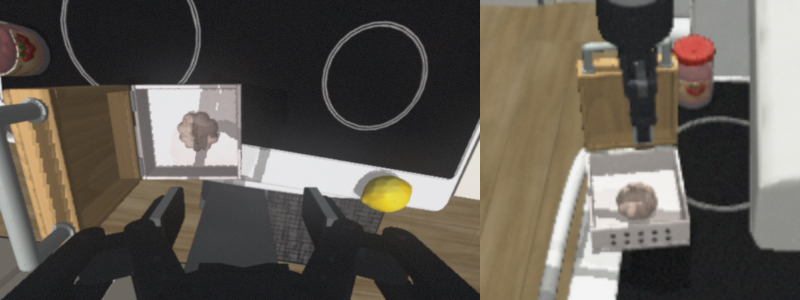

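The garlic lies released in the box, at about (198,130) in the wrist half of the picture. The bar's middle is at about (0.456, 0.186, 0.229), which fits a lid angle of about 1.52. I'll go over it and down.

jog_arm(
  motion="85 0 0 -0.09 0 0 0; 60 0 -0.08 -0.1 0 0 0; 60 0 -0.18 -0.1 0 0 0; 60 0.002 -0.27 -0.1 0 0 0; 60 0.002 -0.292 -0.1 0 0 0",
)

```text
time: 11.38
tool_pos: [0.4561, 0.1892, 0.2397]
tool_rot: [-0.0, 0.996, 0.089, -0.0]
contact_force: [0.6, -1.1, -0.5]
gripper_width: 0.597
grasp_force: 0.0
```

```bash
python3 - <<'E'
from h import *
f,p=tips(); cv2.imwrite("pics/w5.png",f["color"][...,::-1])
b=p[(abs(p[:,0])<.035)&(abs(p[:,1])<.017)&(p[:,2]>-.04)&(p[:,2]<.03)]
print(len(b),np.percentile(b,[3,50,97],axis=0).round(3).tolist(),[ (d["p"],d["at"]) for d in place_of("wrist","lid_bar")[:1]])
E
```

```text
tcp [0.4561 0.1892 0.2397] w 0.597 cam in tool [ 0.071  0.002 -0.177] look [-0.28 -0.    0.96]
1 [ 327 1525  460  655  496  446  357  146    0    0    0    0    0    0] [[-0.007, 0.02, -0.127], [0.018, 0.045, -0.044]]
-1 [1165 1981  544  657  516  430  364  140    0    0    0    0    0    0] [[-0.01, -0.045, -0.124], [0.018, -0.02, -0.044]]
2088 [[-0.033, -0.003, 0.004], [0.003, 0.003, 0.006], [0.033, 0.008, 0.009]] [(0.64, [0.4549, 0.1878, 0.2284])]
```

View pics/w5.png

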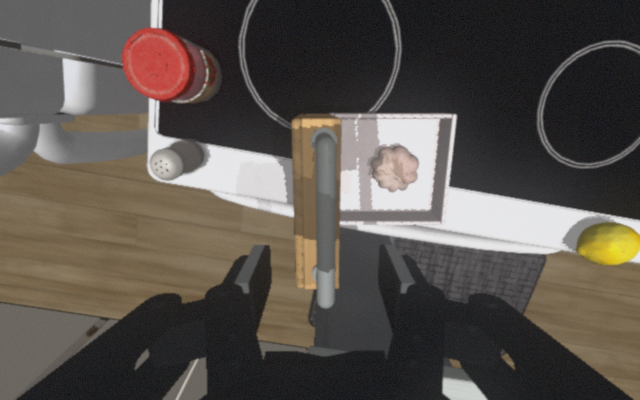

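The bar at px (325,215) lies centred between the pads and parallel to them. I'll go down and grip.

jog_arm(
  motion="60 0 0.006 0.06 0 0 0; 60 0 0.006 0.11 0 0 0; 60 0 0.006 0.13 0 0 0; 0 0 0.006 0.13 0 0 0; 0 0 0.006 0.13 0 0 0",
)

```text
time: 12.1
tool_pos: [0.458, 0.1843, 0.1761]
tool_rot: [-0.0, 0.996, 0.087, 0.001]
contact_force: [-0.8, 1.5, 0.3]
gripper_width: 0.182
grasp_force: 0.4
```

jog_arm(
  motion="0 0 0 0 0 0 0; 0 0 0 0 0 0 0; 0 0 0 0 0 0 0; 0 0 0 0 0 0 0; 0 0 0 0 0 0 0",
)

```text
time: 12.72
tool_pos: [0.4581, 0.1845, 0.1763]
tool_rot: [-0.0, 0.996, 0.087, 0.001]
contact_force: [-1.3, -0.0, 5.1]
gripper_width: 0.117
grasp_force: 58.6
```

```bash
python3 - <<'E'
from h import *
f,p=tips(); s=state(); print(s["gripper_width"],s["grasp_force"],s["contact_force"],s["tool_pos"],s["joint_pos"].round(2))
print([(c,d["p"],d["at"]) for c in("scene","top","wrist") for d in place_of(c,"lid_bar")[:1]])
# arc waypoints relative to q0, tool y/z shifts (fraction)
q0=1.52; P=lambda q:np.array([.176*np.cos(q)-.012*np.sin(q),.176*np.sin(q)+.012*np.cos(q)])
for q in np.r_[q0,np.arange(1.45,-.01,-.05),0]:
  d=P(q)-P(q0); print(round(q,2),"y %.3f z %.3f"%(d[0]/.5,-d[1]/.5))
E
```

```text
tcp [0.4581 0.1845 0.1763] w 0.117 cam in tool [ 0.071  0.002 -0.177] look [-0.28 -0.    0.96]
1 [ 177  637  810  474  327 1914  215  101    2    0  108    0    0    0] [[-0.014, -0.0, -0.129], [0.02, 0.023, -0.045]]
-1 [ 164 1115  937  476  309 1153  222  107    0    0 1212    0    0    0] [[-0.009, -0.024, -0.129], [0.02, 0.0, -0.017]]
0.11686938789529967 58.56039047241211 [-0.43491677 -0.6037084   5.80653816] [0.45803941 0.18447948 0.17626868] [ 0.23 -0.26  1.94 -0.    1.46  1.63]
[('scene', 0.78, [0.4566, 0.1859, 0.2295]), ('top', 0.77, [0.4529, 0.1929, 0.2284]), ('wrist', 0.55, [0.4559, 0.1826, 0.2289])]
1.52 y 0.000 z -0.000
1.45 y 0.025 z 0.000
1.4 y 0.042 z 0.002
1.35 y 0.060 z 0.004
1.3 y 0.077 z 0.007
1.25 y 0.094 z 0.011
1.2 y 0.111 z 0.016
1.15 y 0.128 z 0.022
1.1 y 0.144 z 0.028
1.05 y 0.160 z 0.035
1.0 y 0.176 z 0.044
0.95 y 0.191 z 0.052
0.9 y 0.206 z 0.062
0.85 y 0.220 z 0.072
0.8 y 0.234 z 0.084
0.75 y 0.247 z 0.095
0.7 y 0.260 z 0.108
0.65 y 0.272 z 0.121
0.6 y 0.283 z 0.134
0.55 y 0.294 z 0.148
0.5 y 0.303 z 0.163
0.45 y 0.313 z 0.178
0.4 y 0.321 z 0.194
0.35 y 0.329 z 0.210
0.3 y 0.335 z 0.226
0.25 y 0.341 z 0.242
0.2 y 0.346 z 0.259
0.15 y 0.351 z 0.276
0.1 y 0.354 z 0.294
0.05 y 0.356 z 0.311
-0.0 y 0.358 z 0.329
0.0 y 0.358 z 0.329
```

jog_arm(
  motion="0 0 0.025 0 0 0 0; 0 0 0.06 0.004 0 0 0; 0 0 0.094 0.011 0 0 0; 0 0 0.128 0.022 0 0 0; 0 0 0.144 0.028 0 0 0",
)

```text
time: 13.55
tool_pos: [0.4707, 0.112, 0.1603]
tool_rot: [0.0, 0.996, 0.086, 0.001]
contact_force: [5.9, 3.4, 0.8]
gripper_width: 0.116
grasp_force: 60.4
```

```bash
python3 - <<'E'
from h import *
s=state(); print(s["gripper_width"],s["grasp_force"],s["contact_force"],s["tool_pos"],s["ft_torque"])
print([(c,d["p"],d["at"]) for c in("scene","top","wrist") for d in place_of(c,"lid_bar")[:1]])
E
```

```text
0.11581795576094614 60.37733495235443 [5.94460954 3.42539993 0.75947214] [0.47071182 0.11195425 0.16028821] [ 0.69506944 -0.82345781 -0.03920644]
[('scene', 0.78, [0.4566, 0.1859, 0.2295]), ('top', 0.77, [0.4529, 0.1929, 0.2284]), ('wrist', 0.55, [0.4559, 0.1826, 0.2289])]
```

jog_arm(
  motion="0 0 0.032 0.016 0 0 0; 0 0 0.062 0.034 0 0 0; 0 0 0.09 0.056 0 0 0; 0 0 0.116 0.08 0 0 0; 0 0 0.128 0.093 0 0 0",
)

```text
time: 14.32
tool_pos: [0.4819, 0.0492, 0.1135]
tool_rot: [-0.0, 0.996, 0.086, 0.001]
contact_force: [7.2, 3.3, -1.2]
gripper_width: 0.119
grasp_force: 58.4
```

```bash
python3 - <<'E'
from h import *
for c in("scene","top","wrist"): grab_frame(c)
s=state(); print(s["gripper_width"],s["grasp_force"],s["contact_force"],s["tool_pos"],s["ft_torque"])
print([(c,d["p"],d["at"]) for c in("scene","top","wrist") for d in place_of(c,"lid_bar")[:1]])
E
```

```text
0.11803514122275198 58.39662194252014 [ 8.52017174  1.63955614 -2.02558919] [0.48193972 0.04895112 0.1133408 ] [ 0.45303057 -1.2627829   0.00480371]
[('scene', 0.62, [0.482, 0.0488, 0.1638]), ('top', 0.57, [0.48, 0.0508, 0.1642]), ('wrist', 0.6, [0.4799, 0.0458, 0.1651])]
```

jog_arm(
  motion="0 0 0.022 0.027 0 0 0; 0 0 0.041 0.057 0 0 0; 0 0 0.057 0.089 0 0 0; 0 0 0.069 0.121 0 0 0; 0 0 0.074 0.138 0 0 0",
)

```text
time: 15.25
tool_pos: [0.488, 0.0148, 0.0441]
tool_rot: [-0.002, 0.996, 0.086, 0.001]
contact_force: [6.4, 9.7, -1.7]
gripper_width: 0.113
grasp_force: 58.4
```

jog_arm(
  motion="0 0 0.005 0.017 0 0 0; 0 0 0.008 0.035 0 0 0; 0 0 0.01 0.052 0 0 0; 0 0 0.012 0.066 0 0 0; 0 0 0.012 0.07 0 0 0",
)

```text
time: 15.88
tool_pos: [0.4889, 0.011, 0.0173]
tool_rot: [-0.004, 0.996, 0.087, -0.002]
contact_force: [-24.6, 19.3, 59.3]
gripper_width: 0.112
grasp_force: 64.5
```

```bash
python3 - <<'E'
from h import *
fs={c:grab_frame(c) for c in("scene","top","wrist")}
s=state(); print(s["gripper_width"],s["grasp_force"],s["contact_force"],s["tool_pos"],s["ft_torque"])
print([(c,d["p"],d["at"]) for c in("scene","top","wrist") for d in place_of(c,"lid_bar")[:1]])
c0=np.array([.469,.114]); ex=np.array([-.174,.985]); ey=np.array([-.985,-.174])
for c in("top","wrist"):
  p=world(fs[c],np.ones((400,640),bool)); k=np.c_[(p[:,:2]-c0)@ex,(p[:,:2]-c0)@ey,p[:,2]]
  b=k[(abs(k[:,0])<.065)&(abs(k[:,1])<.055)&(k[:,2]>.06)&(k[:,2]<.11)]
  print(c,len(b),np.polyfit(b[:,0],b[:,2],1), np.median(b[:,2])) if len(b)>30 else 0
E
```

```text
0.11441711596189096 63.60074758529663 [-21.72525581  18.50233295  51.66125162] [0.48887511 0.01094234 0.01735175] [3.14929515 3.5711104  0.03068841]
[('scene', 0.78, [0.4908, 0.01, 0.0652]), ('top', 0.87, [0.4873, 0.0169, 0.0641]), ('wrist', 0.87, [0.4867, 0.0056, 0.066])]
top 1282 [-0.00250413  0.08613212] 0.08604279638672152
wrist 39577 [0.0023323  0.08667706] 0.08662686409801404
```

The lid's top is level at 86 mm, so it is shut. I'll ease the pressure, open the fingers only a little (the gap to the lid is 30 mm), and leave straight up.

jog_arm(
  motion="0 0 -0.003 -0.006 0 0 0; 0 0 -0.003 -0.01 0 0 0; 30 0 -0.003 -0.01 0 0 0; 30 0 -0.003 -0.01 0 0 0; 30 0 -0.003 -0.01 0 0 0",
)

```text
time: 16.8
tool_pos: [0.4866, 0.0089, 0.0139]
tool_rot: [0.0, 0.996, 0.087, -0.001]
contact_force: [-0.2, -0.3, 1.4]
gripper_width: 0.297
grasp_force: 0.0
```

jog_arm(
  motion="30 0 0 -0.02 0 0 0; 30 0 0 -0.06 0 0 0; 30 0 0 -0.12 0 0 0; 30 0 0 -0.2 0 0 0; 30 0 0 -0.25 0 0 0",
)

```text
time: 17.42
tool_pos: [0.4889, 0.0092, 0.1431]
tool_rot: [0.0, 0.996, 0.087, 0.001]
contact_force: [0.5, 0.2, 0.8]
gripper_width: 0.296
grasp_force: 0.0
```

```bash
python3 - <<'E'
from h import *
fs={c:grab_frame(c) for c in("scene","top","wrist")}
s=state(); print(s["gripper_width"],s["grasp_force"],s["contact_force"],s["tool_pos"])
g=fs["scene"];f=fs["wrist"]
cv2.imwrite("pics/w6.png",np.hstack([cv2.resize(f["color"],(480,300)),cv2.resize(g["color"][100:250,240:400],(320,300))])[...,::-1])
print([(c,t,d["p"],d["at"]) for c in fs for t in("lid_bar","jam_jar","salt_shaker","lemon") for d in place_of(c,t)[:1]])
c0=np.array([.469,.114]); ex=np.array([-.174,.985]); ey=np.array([-.985,-.174])
for c in("top","wrist"):
  p=world(fs[c],np.ones((400,640),bool)); k=np.c_[(p[:,:2]-c0)@ex,(p[:,:2]-c0)@ey,p[:,2]]
  b=k[(abs(k[:,0])<.065)&(abs(k[:,1])<.055)&(k[:,2]>.06)&(k[:,2]<.11)]
  print(c,len(b),np.polyfit(b[:,0],b[:,2],1), np.median(b[:,2])) if len(b)>30 else 0
E
```

```text
0.3017740784228336 0.0 [ 0.49016228  0.34103171 -1.06893661] [0.48918616 0.00925348 0.14207152]
[('scene', 'lid_bar', 0.64, [0.4874, 0.0081, 0.0652]), ('scene', 'jam_jar', 0.89, [0.5364, 0.3588, 0.0027]), ('scene', 'lemon', 0.81, [0.4222, -0.1918, 0.0026]), ('top', 'lid_bar', 0.75, [0.4861, 0.0153, 0.0621]), ('top', 'jam_jar', 0.93, [0.5363, 0.3615, -0.0003]), ('top', 'salt_shaker', 0.5, [0.4402, 0.36, 0.0008]), ('top', 'lemon', 0.53, [0.4543, 0.1826, 0.053]), ('wrist', 'lid_bar', 0.83, [0.4899, 0.0059, 0.0679]), ('wrist', 'lemon', 0.6, [0.4241, -0.1907, 0.0023])]
top 1274 [0.00026265 0.08610596] 0.08611426979632986
wrist 23562 [0.00057953 0.08680578] 0.08680294599896166
```

View pics/w6.png

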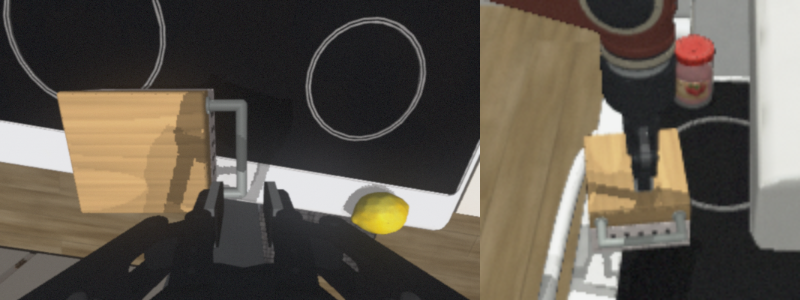

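The picture shows the lid shut flat on the box, the bar free at px (240,150), the gripper clear of it, and the bystanders where they were. I'll hand in.

```bash
python3 -c "
from plant import *
print(job_done())"
```

```text
the job is handed in; nothing more can be done
None
```

The garlic is inside the keeper, the lid was lowered under grip until fully shut, the lemon, jam jar and salt shaker stayed put, and the job is handed in (no verdict was returned).

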